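# Nudge the sample table plate onto its locating pins

### The job

The bare aluminium sample table plate lies on top of the two brass locating pins of its blue base instead of down over them. Using only the fingertips, without gripping or lifting the plate, push it across until both its holes drop over the two pins and it lies flat, fully down on the base. Leave the vials and the bottle standing round it alone, and finish clear of everything.

Things in the scene. Friction and masses are not known exactly. Their poses are not given: they have to be found in the camera images.
- stage_base: Blue sample table base, fixed to the bench; place and yaw vary. Origin: at bench height under the place of the seated plate's centre; x away from the robot, y left, z up at yaw 0. Flat deck from x = -59 to +75 mm, y = -105 to +105 mm, its top 14 mm over the origin; no stops or walls. Seated, the plate has the base's x, y and yaw (play 1.5 mm) and its origin is 14 mm over the base's.
- step_mid (a point): Centre of the top of the base's raised near step (x = -94.5, y = 0, z = 22 mm in the base's frame). The step spans x = -130 to -59 mm and the whole width; its top is level with the pin tips. The plate at first lies level on the step and the pin tips; seated, its near edge is 4 mm clear of the step.
- table_plate: Loose aluminium plate, 110 (x) x 170 (y) x 10 mm, 0.3 to 0.65 kg, too wide to grip. Origin: centre of its underside; axes as the base's when seated. It starts 18 to 34 mm too near the robot (base -x), up to 22 mm off to either side, skewed up to 0.15 rad, origin 22 mm over the base's. The 14 mm white-ringed sample opening at x = -12 mm, y = 0 is no locating hole.
- pin_left (a point): Tip of the left brass pin, at x = +5, y = +50, z = 22 mm in the base's frame. Pin: 10 mm diameter, 8 mm tall above the deck, upper 4 mm coned to a 4 mm flat tip, so that a hole within about 4 mm of it centres itself.
- pin_right (a point): Tip of the right brass pin, same kind, at x = +5, y = -50, z = 22 mm in the base's frame.
- hole_left (a point): Centre, at the plate's underside, of the plate's left locating hole: round, 13 mm, right through, at x = +5, y = +50 mm in the plate's frame. Goes over pin_left.
- hole_right (a point): Centre, at the plate's underside, of the plate's right locating hole: round, 13 mm, right through, at x = +5, y = -50 mm in the plate's frame. Goes over pin_right.
- red_cap_vial: Loose vial with red cap, 24 mm diameter, 64 mm tall, standing beyond the base; origin under its centre. Not to be disturbed.
- white_cap_vial: Loose vial with white cap and pale blue contents, 24 mm diameter, 64 mm tall, standing beyond the base; origin under its centre. Not to be disturbed.
- brown_bottle: Loose small brown bottle, 35 mm diameter, 70 mm tall, standing to the left of and beyond the base; origin under its centre. Not to be disturbed.
Things that resemble listed ones, but are neither listed nor needed, are in the scene too. What is shaped like the table_plate but brown is not meant.

How it is judged (in metres and radians):
At the end, for the whole second after the job is handed in: Both holes of the plate are over their pins (each within 4 mm horizontally), the plate lies flat on the deck (origin less than 15.8 mm above the base's origin, tilt under 0.025 rad) and is at rest (horizontal distance between hole_left and pin_left below 0.004 m and horizontal distance between hole_right and pin_right below 0.004 m and z of table_plate in the frame of stage_base below 0.0158 m and angle between table_plate's own z axis and vertical below 0.025 rad and linear speed of table_plate below 0.01 m/s); the robot touches nothing.
It fails at once if the plate is lifted (origin more than 12 mm above the height at which it lay on the pin tips) or tipped up by more than 0.3 rad (z of table_plate in the frame of stage_base above 0.034 m or angle between table_plate's own z axis and vertical above 0.3 rad).
It fails at once if a vial or the bottle is moved by more than 12 mm or tipped by more than 0.3 rad (distance of any of red_cap_vial, white_cap_vial, brown_bottle from where it was at the start of the episode above 0.012 m or angle between any of red_cap_vial, white_cap_vial, brown_bottle's own z axis and vertical above 0.3 rad).
It also fails if it takes over 58 s, if anything falls off the work surface, if the arm or the gripper's body presses on something with over 40 N, if the wrist force passes 120 N, or if a joint passes its speed limit or range.

### The arm

A 6-joint arm with a two-finger parallel gripper is mounted at the origin on a cart in front of the work surface, level with it; the furniture and walls round the work are solid. World frame = base frame: x ahead of the robot, y to its left, z up, the work surface at z = 0. Lengths are in m, angles in degrees, forces in N, time in s.
With the tool pointing down it reaches from about 0.275 to 0.825 m from the base axis. Payload 4.9 kg.
Tool frame: the origin (TCP) lies on the centre line of the jaws, within the pads' length; the fingertips stand 11 mm ahead of it and the grasp point (between the pads) lies 8 mm behind it; z points along the fingers, y is the line along which they close (so a half turn about z gives the same grasp; the last joint's range is limited). The gripper opens to 85 mm and grips with 20 to 120 N. Pads are 22 mm wide; open, the fingers measure 114 mm over their backs; the gripper's body (76 mm by 85 mm) begins 54 mm behind the grasp point. The pads swing forward as they close: fully open they stand 13 mm farther back than shut.
Start: joints at [58.831, 18.69, -11.035, 60.275, 0, 82.311], TCP at [0.219, 0.504, 0.242] pointing down, gripper open.
Joint ranges: [-152.03, 152.03], [-55.5, 102.48], [-74.3, 77.21], [-110.64, 120.58], [-84.22, 78.4], [-180, 180]. Speed limits (degrees/s): [147.25, 147.25, 180, 180, 180, 180].

### API

Orientations are given as [roll, pitch, yaw] about the fixed x, y, z axes, in that order (R = Rz(yaw) Ry(pitch) Rx(roll)).
In Python, from plant import manip, eyes, ticket gives the robot as it stands.
- The arm moves only by the tool step_arm, never from a script. Its argument "motion" is text: rows parted by semicolons, each of 5 numbers parted by spaces: the shift along the tool's x, y, z in m, then the turn about the tool's z in rad, then the opening, from -1 (shut) to 1 (fully open). In form: dx dy dz twist gripper; .... A call has 1 to 20 rows; each row shifts and turns the commanded pose from where the row before left it, along the tool's axes as they then stand; what a row does not reach is not made up. A row lasts 1/8 s, in which the tool goes at most 62.5 mm and 10.7 degrees, less where a joint would pass 70% of its speed; a pose out of reach is approached as far as the arm can. A call with a gripper value outside its range is refused whole. The fingers move at their own pace and stop on an object; the grip force is fixed at half the most. Time passes only in rows, so rows that do not move let the fingers close. It gives the time, the measured TCP pose, the force, the opening and the grip force at its end, in the units of the state.
- manip.get_state(): the state, without advancing time (a new reading comes with each control period).
- eyes.camera(name): name is "side" or "top"; returns the picture (400x640x3 uint8, red, green, blue); there is no depth.
- eyes.camera_params(name): a dict with "camera_matrix" (3x3 intrinsics, pixels), "R" (3x3) and "t" (3): a world point X has camera coordinates R X + t. Camera axes: x right, y down, z forward; pixel columns grow to the right and rows downward; lengths in m; the calibration is good to about 2 mm. A picture is of the moment at which its call begins. camera_params takes no time and is no camera call.
- ticket.finish_job(): hands the job in; it is judged then, once.
The state is a dict: "clock": time; "joint_pos": joint angles; "dq": joint speeds; "tau": joint torques, N m; "tcp_pos": TCP position; "orientation": TCP orientation; "contact_force": force on the tool from outside, world axes, zero at the start; "torque": the same for the moment, N m; "grip_width": finger opening in m; "finger_force": force on a finger pad.
Only numpy, scipy, OpenCV 4.12 (cv2) and the standard library are available. Lean on these libraries where they do the work, as an engineer would, in place of code of your own. Each camera call takes 0.05 s, during which the arm holds its last target. There are 200 camera calls.

## Working session

There is one attempt and no reset: what is moved stays moved. The work goes in short steps, Python scripts to look and compute and a tool call to move; the robot and the scene stay as the last step left them, time stands still between calls to the robot, and variables do not carry over. Pictures are saved under pics/ and viewed, at most 10 in all, crops included, and the job is handed in when it is done.

Besides the shell and the picture viewer there is one more tool, called after "Call:" by a JSON object that holds its "api" and its "payload", one argument or row to a line. step_arm: Moves the arm, as the interface text tells. Its arguments: {"type":"object","properties":{"motion":{"type":"string"}},"required":["motion"]}

```bash
mkdir -p pics; python3 - <<'E'
from plant import manip, eyes
import cv2
for n in("top","side"):
    im=eyes.camera(n); cv2.imwrite(f"pics/{n}0.png",im[:,:,::-1]); p=eyes.camera_params(n); print(n,p["camera_matrix"],-p["R"].T@p["t"],p["R"])
s=manip.get_state(); print(s["clock"],s["tcp_pos"],s["orientation"],s["grip_width"])
E
```

```text
top [[385.37607399   0.         319.13070886]
 [  0.         385.37607399 198.22634492]
 [  0.           0.           1.        ]] [0.5039274  0.17989316 0.97460025] [[ 0.02329011 -0.9992481   0.03099681]
 [-0.99155675 -0.02704488 -0.12682185]
 [ 0.1275648  -0.02778141 -0.99144108]]
side [[412.33529035   0.         319.68874747]
 [  0.         412.33529035 200.06896062]
 [  0.           0.           1.        ]] [0.61979115 0.95613368 0.4970704 ] [[-0.99965651  0.02355823 -0.01148315]
 [ 0.02134636  0.47770116 -0.87826302]
 [-0.01520481 -0.87820648 -0.47803996]]
0.1 [0.21886473 0.50402808 0.24157552] [-1.79911023e+02 -1.23017350e-02  1.56518697e+02] 0.08542148156834567
```

View pics/top0.png

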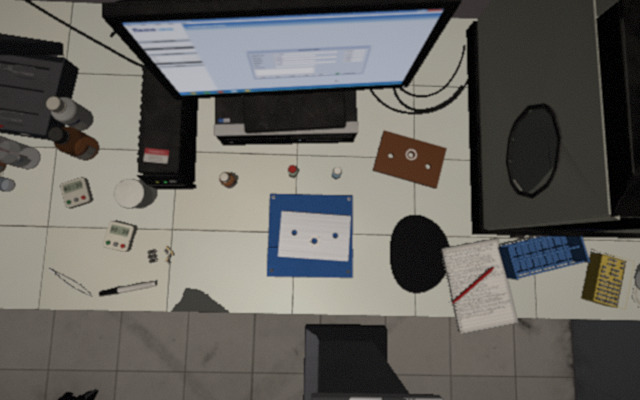

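View pics/side0.png

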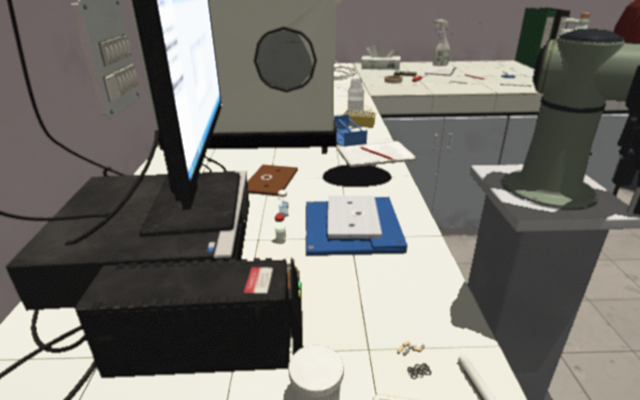

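The top view shows the blue base at about (269–353, 194–277), with the pale plate on it at about (278–352, 211–262). The red vial is at (293,171), the white one at (337,173) and the bottle at (228,180). The side view shows the plate up on the step. Next I'll fit the outlines of both.

```bash
cat > h.py <<'E'
import numpy as np, cv2
from scipy.optimize import least_squares
from plant import manip, eyes
P={n:eyes.camera_params(n) for n in("top","side")}
def proj(n,X):
    p=P[n]; c=np.atleast_2d(X)@p["R"].T+p["t"]; u=c@p["camera_matrix"].T; return u[:,:2]/u[:,2:]
def ray(n,uv,z):
    p=P[n]; d=p["R"].T@np.linalg.inv(p["camera_matrix"])@[*uv,1]; o=-p["R"].T@p["t"]; return o+d*(z-o[2])/d[2]
def place(x,y,a,pts):
    pts=np.array(pts,float); c,s=np.cos(a),np.sin(a)
    return np.c_[x+c*pts[:,0]-s*pts[:,1],y+s*pts[:,0]+c*pts[:,1],pts[:,2]]
def big(m): 
    k,l,st,_=cv2.connectedComponentsWithStats(m.astype(np.uint8)); return l==1+np.argmax(st[1:,4])
E
python3 - <<'E'
from h import *
im=eyes.camera("top"); b=im.astype(int)
box=np.zeros(im.shape[:2],bool); box[185:285,260:362]=1
blue=big((b[...,2]-b[...,0]>40)&box)
hull=cv2.convexHull(np.argwhere(blue)[:,::-1].astype(np.int32)); fill=np.zeros(im.shape[:2],np.uint8); cv2.fillConvexPoly(fill,hull,1)
pl=big((fill>0)&(b[...,0]>120)); 
def corners(m): 
    c=cv2.approxPolyDP(cv2.convexHull(np.argwhere(m)[:,::-1].astype(np.int32)),4,True)[:,0]; return c
for m,z in((fill,.018),(pl,.032)):
    c=corners(m); print(c.tolist(), m.sum(),[ray("top",q,z)[:2].round(4).tolist() for q in c])
for q in((293,171),(337,173),(228,180)): print(ray("top",q,.065).round(3))
s=cv2.resize(im[160:290,215:375],None,fx=5,fy=5,interpolation=cv2.INTER_CUBIC)[:600,:800]
cv2.imwrite("pics/c1.png",s[:,:,::-1])
E
```

```text
[[351, 276], [267, 275], [271, 194], [351, 196]] 6858 [[0.4373, 0.0706], [0.4354, 0.2755], [0.6344, 0.2736], [0.6348, 0.0732]]
[[350, 217], [347, 260], [278, 255], [282, 211]] 3113 [[0.5808, 0.0765], [0.4762, 0.0824], [0.4844, 0.2495], [0.5912, 0.2437]]
[0.685 0.219 0.065]
[0.683 0.113 0.065]
[0.659 0.372 0.065]
```

View pics/c1.png

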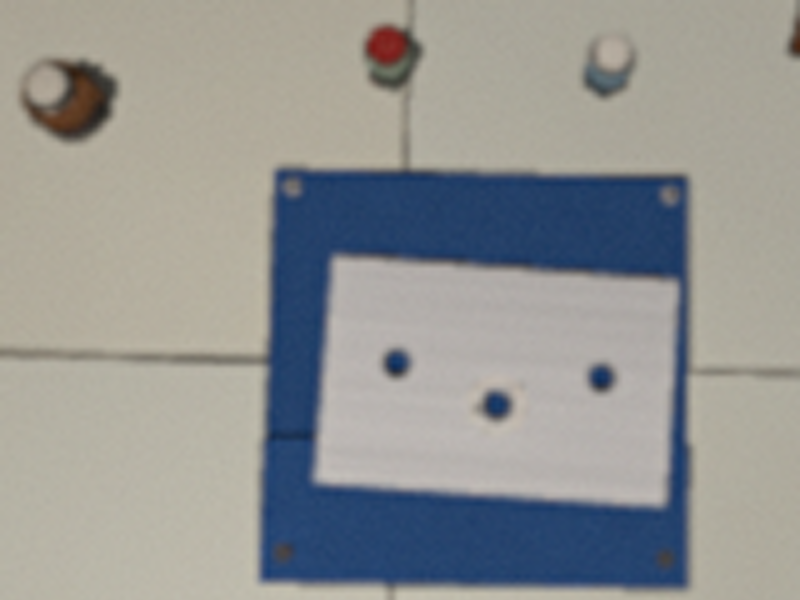

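The crop shows the base, with the plate's locating holes at crop (396,362) and (601,377), i.e. full-image (294.2,232.4) and (335.2,235.4). The sample opening is at crop (496,404). I'll fit base and plate poses by sub-pixel rendering.

```bash
cat >> h.py <<'E'
from scipy.optimize import minimize
K=8
def rect(x0,x1,y0,y1,z): return [(x0,y0,z),(x1,y0,z),(x1,y1,z),(x0,y1,z)]
def render(polys,off,sz):
    m=np.zeros((sz[1]*K,sz[0]*K),np.uint8)
    for p in polys:
        q=((p-off+.5)*K-.5)*16; cv2.fillConvexPoly(m,q.round().astype(np.int32),255,shift=4)
    return cv2.resize(m,sz,interpolation=cv2.INTER_AREA)/255.
def fit(n,soft,off,model,x0):
    sz=soft.shape[::-1]
    f=lambda v: np.abs(render([proj(n,place(v[0],v[1],v[2]/2,p)) for p in model],off,sz)-soft).sum()
    best=None
    for s in(.006,.003,.0015):
        S=np.vstack([x0]+[np.array(x0)+s*np.array(d) for d in((1,0,0),(0,1,0),(0,0,20))])
        r=minimize(f,x0,method="Nelder-Mead",options=dict(initial_simplex=S,xatol=1e-5,fatol=.01)); x0=r.x
    return np.array([x0[0],x0[1],x0[2]/2]),r.fun
BASE=[rect(-.059,.075,-.105,.105,.014),rect(-.13,-.059,-.105,.105,.022)]
def holes(n,z,im,mask=None):
    pass
def measure(zp=.022,bp=None,x0=(.535,.163,-.1)):
    im=eyes.camera("top").astype(float); off=np.array([250,180]); c=im[180:290,250:370]
    d=np.clip((c[...,2]-c[...,0]),0,None); bl=d/np.percentile(d,90)
    bl=np.clip(bl,0,1); hard=(bl>.5).astype(np.uint8)
    br=np.clip((c[...,0]-50)/(np.percentile(c[...,0],50)*0+130),0,1)
    out={}
    if bp is None:
        big_=big(hard>0); hull=cv2.convexHull(np.argwhere(big_)[:,::-1].astype(np.int32)); f=np.zeros(hard.shape,np.uint8); cv2.fillConvexPoly(f,hull,1)
        inner=cv2.erode(f,np.ones((7,7)))
        soft=np.where(inner>0,1.,bl*(cv2.dilate(f,np.ones((5,5)))>0))
        out["base"]=fit("top",soft,off,BASE,(.563,.174,0)); bp=out["base"][0]
    bm=render([proj("top",place(*bp,p)) for p in [rect(-.13,.075,-.105,.105,.018)]],off,hard.shape[::-1])
    ins=cv2.erode((bm>.5).astype(np.uint8),np.ones((3,3)))
    pw=np.where(ins>0,1-bl,0)
    pb=big((pw>.5)); hull=cv2.convexHull(np.argwhere(pb)[:,::-1].astype(np.int32)); f=np.zeros(hard.shape,np.uint8); cv2.fillConvexPoly(f,hull,1)
    inner=cv2.erode(f,np.ones((5,5)))
    soft=np.where(inner>0,1.,pw*(cv2.dilate(f,np.ones((5,5)))>0))
    out["plate"]=fit("top",soft,off,[rect(-.055,.055,-.085,.085,zp+.010)],x0)
    return out,im
def rel(bp,pp):
    c,s=np.cos(bp[2]),np.sin(bp[2]); d=pp[:2]-bp[:2]; return np.array([c*d[0]+s*d[1],-s*d[0]+c*d[1],pp[2]-bp[2]])
E
python3 - <<'E'
from h import *
o,im=measure(); bp,pp=o["base"][0],o["plate"][0]; print(o); print("rel",rel(bp,pp))
print("pred holes",proj("top",place(*pp,[(.005,.05,.029),(.005,-.05,.029),(-.012,0,.029)])))
S=eyes.camera("side"); v=S.copy()
for pts in(place(*bp,BASE[0]),place(*bp,BASE[1]),place(*pp,rect(-.055,.055,-.085,.085,.032))):
    q=((proj("side",pts)*8)).round().astype(np.int32); cv2.polylines(v,[q],True,(255,0,0),1,cv2.LINE_AA,shift=3)
w=cv2.resize(v[170:270,285:425],None,fx=5,fy=5)
u=im.astype(np.uint8).copy()
cv2.imwrite("pics/c2.png",w[:,:,::-1])
E
```

```text
{'base': (array([0.56411593, 0.17228477, 0.00934478]), np.float64(372.90875448771055)), 'plate': (array([ 0.53317684,  0.16322624, -0.04743977]), np.float64(191.18812482739577))}
rel [-0.03102239 -0.00876902 -0.05678454]
pred holes [[293.96219765 232.0954631 ]
 [334.74674455 235.04181107]
 [313.87456783 240.54547124]]
```

View pics/c2.png

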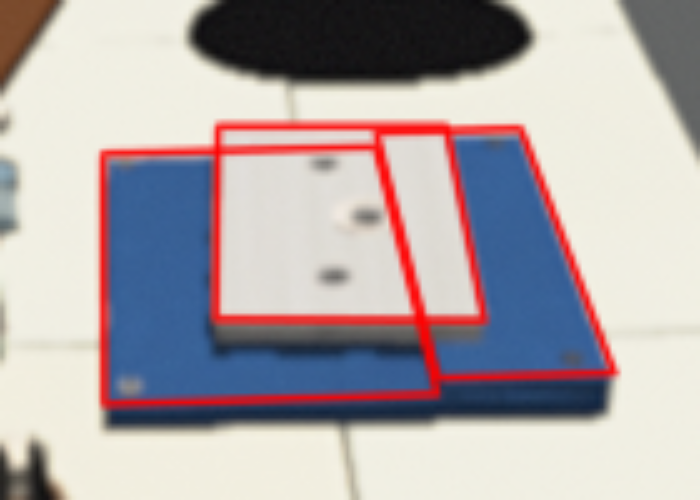

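The plate sits 31 mm short, 8.8 mm to the right and 0.057 rad skewed, which is inside the stated ranges. The hole pixels match to within 0.3 px, and the side overlay agrees. I'll go over the step first with the fingers open along base y, to find the tip height by touch.

Call:
{"api": "step_arm", "payload": {
  "motion": "0 0 0 -0.14 1; 0 0 0 -0.14 1; 0 0 0 -0.139 1; -0.0285 -0.043 0.018 0 1; -0.0285 -0.043 0.018 0 1; -0.0285 -0.043 0.018 0 1; -0.0285 -0.043 0.018 0 1; -0.0285 -0.043 0.018 0 1; -0.0285 -0.043 0.018 0 1; -0.0285 -0.043 0.018 0 1; -0.0285 -0.043 0.018 0 1; 0 0 0 0 1; 0 0 0 0 1"
}}

```text
clock: 1.88
tcp_pos: [0.4499, 0.1626, 0.0982]
orientation: [180.0, -0.1, -179.5]
contact_force: [0.1, 0.8, 0.4]
grip_width: 0.0858
finger_force: 0.0
```

Call:
{"api": "step_arm", "payload": {
  "motion": "0 0 0.02 0 1; 0 0 0.02 0 1; 0 0 0.012 0 1; 0 0 0.005 0 1; 0 0 0.003 0 1; 0 0 0 0 1; 0 0 0 0 1"
}}

```text
clock: 2.75
tcp_pos: [0.4507, 0.1627, 0.0387]
orientation: [180.0, 0.0, -179.5]
contact_force: [0.4, -0.0, 0.1]
grip_width: 0.0854
finger_force: 0.0
```

Call:
{"api": "step_arm", "payload": {
  "motion": "0 0 0.002 0 1; 0 0 0.002 0 1; 0 0 0.001 0 1; 0 0 0.001 0 1; 0 0 0 0 1"
}}

```text
clock: 3.38
tcp_pos: [0.4502, 0.1626, 0.0322]
orientation: [-180.0, -0.0, -179.5]
contact_force: [-0.3, -0.6, -1.0]
grip_width: 0.0859
finger_force: 0.0
```

```bash
python3 - <<'E'
from h import *
S=eyes.camera("side")
cv2.imwrite("pics/c3.png",cv2.resize(S[150:270,285:445],None,fx=5,fy=5,interpolation=cv2.INTER_CUBIC)[:,:,::-1])
E
```

```text
(no output)
```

View pics/c3.png

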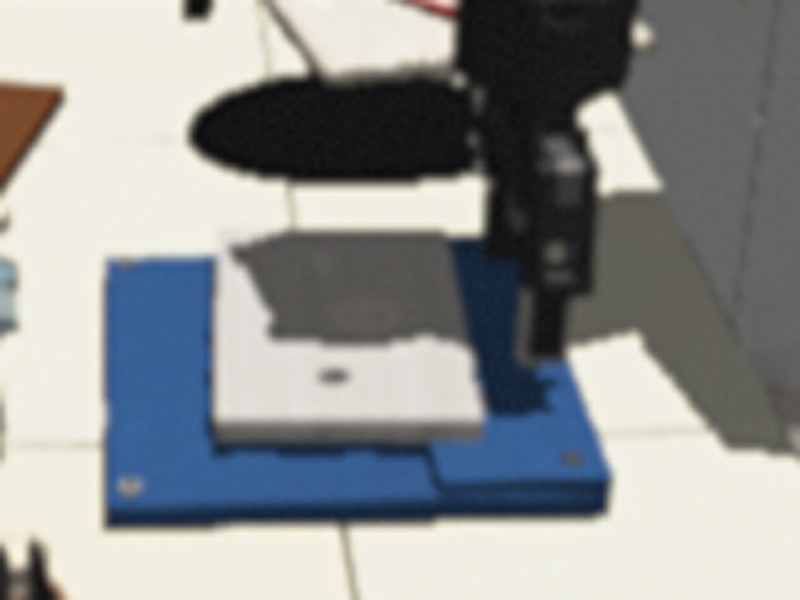

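The finger tip, at crop (540,362), still hangs above the step with a gap to its shadow, so the open tips do stand farther back. I'll keep going down gently.

Call:
{"api": "step_arm", "payload": {
  "motion": "0 0 0.003 0 1; 0 0 0.003 0 1; 0 0 0.002 0 1; 0 0 0 0 1; 0 0 0 0 1"
}}

```text
clock: 4.05
tcp_pos: [0.4503, 0.1626, 0.0243]
orientation: [180.0, -0.0, -179.5]
contact_force: [0.2, 0.2, -0.9]
grip_width: 0.0853
finger_force: 0.0
```

Call:
{"api": "step_arm", "payload": {
  "motion": "0 0 0.001 0 1; 0 0 0.001 0 1; 0 0 0.001 0 1; 0 0 0 0 1; 0 0 0 0 1"
}}

```text
clock: 4.68
tcp_pos: [0.4503, 0.1626, 0.0213]
orientation: [180.0, 0.0, -179.5]
contact_force: [-0.6, 0.4, 0.5]
grip_width: 0.0854
finger_force: 0.0
```

Call:
{"api": "step_arm", "payload": {
  "motion": "0 0 0.001 0 1; 0 0 0.001 0 1; 0 0 0 0 1; 0 0 0 0 1"
}}

```text
clock: 5.18
tcp_pos: [0.4504, 0.1626, 0.0198]
orientation: [180.0, 0.0, -179.5]
contact_force: [-1.7, -0.9, 7.7]
grip_width: 0.0854
finger_force: 3.6
```

Contact is at TCP z 0.0203, so the open tips are about 2 mm behind the TCP. I'll rise, go to the plate's right side and turn 90° for the sideways push.

Call:
{"api": "step_arm", "payload": {
  "motion": "0 0 -0.03 0 1; 0 0 -0.03 0 1; -0.02 -0.03 0 0 1; -0.02 -0.03 0 0 1; -0.02 -0.03 0 0 1; -0.02 -0.03 0 0 1; 0 0 0 0.1745 1; 0 0 0 0.1745 1; 0 0 0 0.1745 1; 0 0 0 0.1745 1; 0 0 0 0.1745 1; 0 0 0 0.1745 1; 0 0 0 0.1745 1; 0 0 0 0.1745 1; 0 0 0 0.1745 1; 0 0 0 0 1; 0 0 0.03 0 1; 0 0 0.02 0 1; 0 0 0.0055 0 1; 0 0 0 0 1"
}}

```text
clock: 7.68
tcp_pos: [0.5313, 0.0433, 0.0238]
orientation: [-180.0, -0.0, 90.6]
contact_force: [-0.7, 0.0, -0.1]
grip_width: 0.0852
finger_force: 0.0
```

Call:
{"api": "step_arm", "payload": {
  "motion": "0.008 0 0 0 1; 0.006 0 0 0 1; 0.003 0 0 0 1; 0.003 0 0 0 1; 0.002 0 0 0 1; 0.002 0 0 0 1; 0.002 0 0 0 1; 0.002 0 0 0 1; 0 0 0 0 1; 0 0 0 0 1"
}}

```text
clock: 8.93
tcp_pos: [0.5308, 0.0715, 0.0237]
orientation: [-180.0, -0.0, 90.6]
contact_force: [-0.1, -0.4, -0.3]
grip_width: 0.0858
finger_force: 0.6
```

```bash
python3 - <<'E'
from h import *
im=eyes.camera("top")
cv2.imwrite("pics/c4.png",cv2.resize(im[160:290,250:410],None,fx=5,fy=5,interpolation=cv2.INTER_CUBIC)[:600,:,::-1])
E
```

```text
(no output)
```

View pics/c4.png

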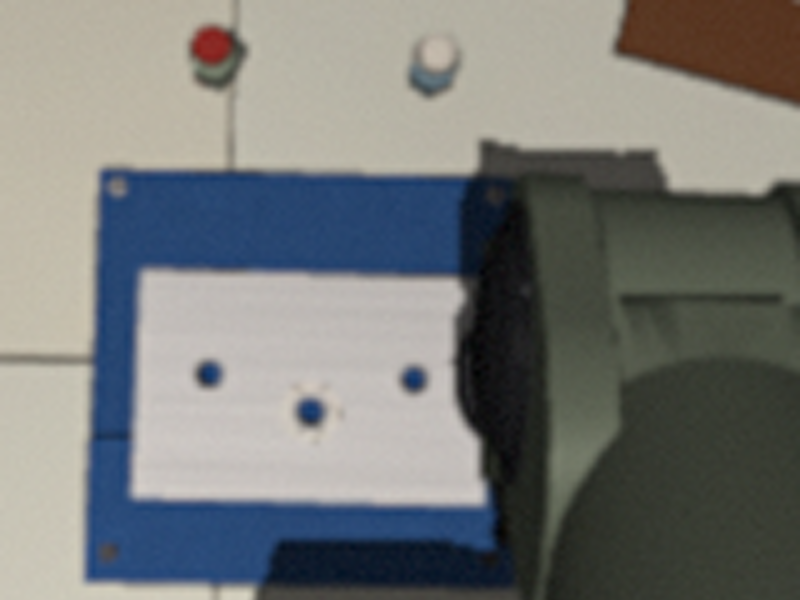

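The plate is now nearly square with the base, with holes at crop (208,373) and (413,379) and the gripper at its right edge. I'll work out where the holes are.

```bash
cat >> h.py <<'E'
BP=np.array([.56411593,.17228477,.00934478])
def hrel(h,zs=.031):
    w=[ray("top",q,zs)[:2] for q in h]; c,s=np.cos(BP[2]),np.sin(BP[2])
    return np.array([[c*(p[0]-BP[0])+s*(p[1]-BP[1]),-s*(p[0]-BP[0])+c*(p[1]-BP[1])] for p in w])
def findholes(im,z=.031,offs=(250,180)):
    c=im[180:290,250:370].astype(float); bl=np.clip(c[...,2]-c[...,0],0,None)
    br=(cv2.GaussianBlur(c[...,0],(0,0),.1)) ; m=(c[...,0]<120).astype(np.uint8)
    k,l,st,ce=cv2.connectedComponentsWithStats(m); out=[]
    for i in range(1,k):
        if 6<=st[i,4]<=40 and max(st[i,2:4])<=8:
            x,y=ce[i].round().astype(int); w=np.clip(185-c[y-5:y+6,x-5:x+6,0],0,None); yy,xx=np.mgrid[y-5:y+6,x-5:x+6]
            out.append(((w*xx).sum()/w.sum()+250,(w*yy).sum()/w.sum()+180))
    return np.array(out)
E
python3 - <<'E'
from h import *
f=lambda x,y:((x+.5)/5-.5+250,(y+.5)/5-.5+160)
print(hrel([f(208,373),f(413,379)]))
h=findholes(eyes.camera("top")); print(h,hrel(h))
E
```

```text
[[-0.02848068  0.04739891]
 [-0.02989858 -0.05260833]]
[[291.29587387 234.35424354]
 [332.33411137 235.41580527]
 [311.64887478 242.01442585]] [[-0.02885126  0.04715724]
 [-0.02993212 -0.05293669]
 [-0.0466703  -0.00269486]]
```

Call:
{"api": "step_arm", "payload": {
  "motion": "0.0013 0 0 0 1; 0.0014 0 0 0 1; 0 0 0 0 1; 0 0 0 0 1; -0.01 0 0 0 1; -0.02 0 0 0 1; 0 0 -0.03 0 1; 0 0 -0.025 0 1; 0 0 0 0 1"
}}

```text
clock: 10.15
tcp_pos: [0.5328, 0.0436, 0.0805]
orientation: [179.8, -0.0, 90.5]
contact_force: [1.0, -0.7, 0.4]
grip_width: 0.0855
finger_force: 0.0
```

Call:
{"api": "step_arm", "payload": {
  "motion": "0 0 0 -0.1745 1; 0 0 0 -0.1745 1; 0 0 0 -0.1745 1; 0 0 0 -0.1745 1; 0 0 0 -0.1745 1; 0 0 0 -0.1745 1; 0 0 0 -0.1745 1; 0 0 0 -0.1745 1; 0 0 0 -0.1745 1; 0 0 0 0 1; 0.03 0.032 0 0 1; 0.03 0.032 0 0 1; 0.0305 0.032 0 0 1; 0 0.032 0 0 1; 0 0 0 0 1"
}}

```text
clock: 12.02
tcp_pos: [0.4393, 0.1726, 0.0786]
orientation: [180.0, 0.0, -179.4]
contact_force: [-0.0, 0.3, -0.0]
grip_width: 0.0852
finger_force: 0.0
```

```bash
python3 - <<'E'
from h import *
im=eyes.camera("top"); h=findholes(im); print(h,hrel(h)); print(manip.get_state()["tcp_pos"])
cv2.imwrite("pics/c5.png",cv2.resize(im[160:290,250:410],None,fx=5,fy=5,interpolation=cv2.INTER_CUBIC)[:600,:,::-1])
E
```

```text
[[290.30156658 234.91383812]] [[-0.03024425  0.04954185]]
[0.43946579 0.17162654 0.07850474]
```

Call:
{"api": "step_arm", "payload": {
  "motion": "0 0 0.03 0 1; 0 0 0.02 0 1; 0 0 0.0045 0 1; 0 0 0 0 1; -0.01 0 0 0 1; -0.008 0 0 0 1; -0.003 0 0 0 1; -0.003 0 0 0 1; -0.003 0 0 0 1; -0.003 0 0 0 1; -0.003 0 0 0 1; -0.003 0 0 0 1; -0.003 0 0 0 1; -0.003 0 0 0 1; -0.003 0 0 0 1; -0.003 0 0 0 1; 0 0 0 0 1; 0 0 0 0 1"
}}

```text
clock: 14.32
tcp_pos: [0.4884, 0.1717, 0.0245]
orientation: [180.0, 0.1, -179.5]
contact_force: [-1.6, 0.3, 0.5]
grip_width: 0.0853
finger_force: 0.1
```

```bash
python3 - <<'E'
from h import *
im=eyes.camera("top"); h=findholes(im); print(h,hrel(h))
cv2.imwrite("pics/c6.png",cv2.resize(im[160:290,250:410],None,fx=5,fy=5,interpolation=cv2.INTER_CUBIC)[:600,:,::-1])
E
```

```text
[[289.77319588 226.56259205]] [[-0.00996509  0.05130478]]
```

View pics/c6.png

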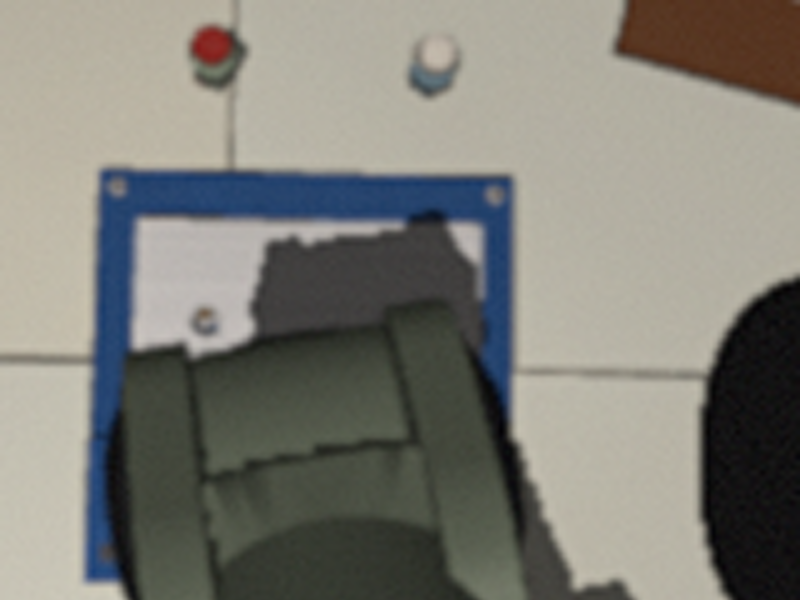

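The pin now shows inside the left hole at crop (204,321). About 8 mm remain, which matches the TCP target of 0.497.

Call:
{"api": "step_arm", "payload": {
  "motion": "-0.002 0 0 0 1; -0.002 0 0 0 1; -0.001 0 0 0 1; -0.001 0 0 0 1; -0.001 0 0 0 1; 0 0 0 0 1; 0 0 0 0 1; 0 0 0 0 1"
}}

```text
clock: 15.38
tcp_pos: [0.4947, 0.1717, 0.0243]
orientation: [-180.0, 0.0, -179.5]
contact_force: [-0.3, -0.1, -0.8]
grip_width: 0.0853
finger_force: 0.0
```

```bash
python3 - <<'E'
from h import *
a=eyes.camera("top")[205:255,265:365]; s=eyes.camera("side")[175:265,285:425]
f=lambda q:cv2.resize(q,(700,int(700*q.shape[0]/q.shape[1])),interpolation=cv2.INTER_CUBIC)
v=np.vstack([f(a),f(s)]); v=cv2.resize(v,None,fx=.74,fy=.74); print(v.shape)
cv2.imwrite("pics/c7.png",v[:,:,::-1])
E
```

```text
(592, 518, 3)
```

View pics/c7.png

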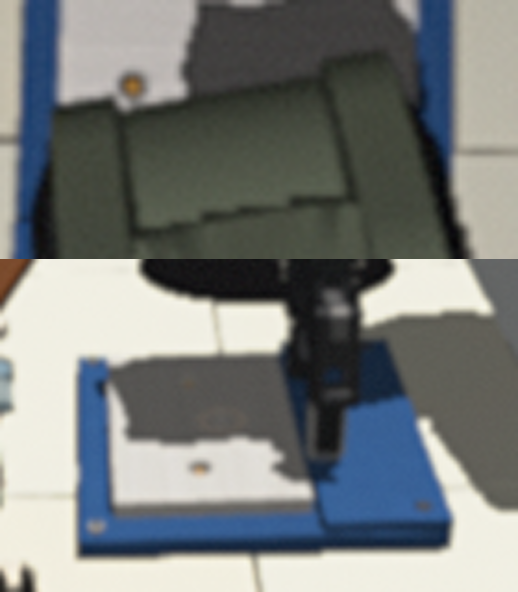

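The pin is centred in the left hole and the plate looks to be down on the deck, with no contact force left. I'll back off, rise and check.

Call:
{"api": "step_arm", "payload": {
  "motion": "0.01 0 0 0 1; 0.02 0 0 0 1; 0 0 -0.04 0 1; 0.02 0 -0.04 0 1; 0.03 0.03 -0.03 0 1; 0.03 0.04 -0.03 0 1; 0 0.05 -0.02 0 1; 0 0.05 0 0 1; 0 0.05 0 0 1; 0 0.05 0 0 1; 0 0 0 0 1; 0 0 0 0 1"
}}

```text
clock: 16.98
tcp_pos: [0.3813, 0.4397, 0.1837]
orientation: [-179.9, -0.1, -179.5]
contact_force: [0.1, -0.4, -0.2]
grip_width: 0.0852
finger_force: 0.0
```

```bash
python3 - <<'E'
from h import *
o,im=measure(.014,BP,(.564,.172,.018)); print(o,"rel",rel(BP,o["plate"][0]))
S=eyes.camera("side"); v=S.copy()
q=(proj("side",place(*o["plate"][0],rect(-.055,.055,-.085,.085,.024)))*8).round().astype(np.int32)
cv2.polylines(v,[q],True,(255,0,0),1,cv2.LINE_AA,shift=3)
f=lambda q:cv2.resize(q,(500,int(500*q.shape[0]/q.shape[1])),interpolation=cv2.INTER_CUBIC)
w=np.vstack([f(im.astype(np.uint8)[205:265,265:365]),f(v[190:260,290:420])])
cv2.imwrite("pics/c8.png",w[:,:,::-1]); print(w.shape,manip.get_state()["tcp_pos"],manip.get_state()["contact_force"])
E
```

```text
{'plate': (array([0.56277946, 0.17309417, 0.01488807]), np.float64(185.03391902215432))} rel [-0.00132885  0.00082186  0.00554329]
(569, 500, 3) [0.3818634  0.4392257  0.18409017] [ 1.02166844 -0.87984948 -1.2825974 ]
```

View pics/c8.png

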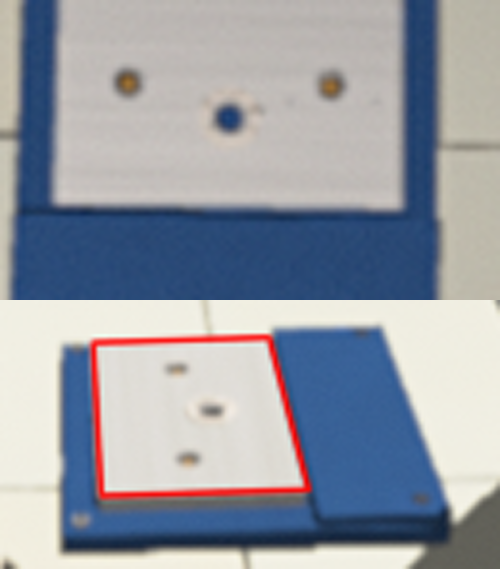

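Brass pins show in both holes at crop (127,82) and (331,86), with a clear gap to the step. The side overlay drawn at seated height fits, and the arm is clear of everything.

```bash
python3 -c "
from plant import ticket; print(ticket.finish_job())"
```

```text
the job is handed in; nothing more can be done
None
```

The job is handed in: the plate was pushed across with the fingertips only and now lies flat on the base with both holes over their pins; in the last pictures it measured about 1.5 mm off the base's centre and 0.006 rad off its yaw. The arm finished clear, and the vials and bottle were never approached; the hand-in returned no verdict.

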